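# Seat the cover and bring the red box of the fastener carousel to the front

### The job

On the fastener carousel the white cover of the red box is cocked up on its spring catch: first press it down until it snaps in and lies level, flush with the box's rim. Then turn the carousel until the red box stands squarely over the yellow pointer at the front of the base, and hold it still there: finish while gripping the black centre knob between the fingers, not letting go. Leave the loose things lying round the carousel where they are.

Things in the scene. Friction and masses are not known exactly. Their poses are not given: they have to be found in the camera images.
- carousel_base: fixed dark steel foot, 210 mm across, 20 mm high, with a yellow pointer tongue that shows in front of the platter, out to 150 mm from the axis. Origin: on the vertical turning axis, at bench height; its -x axis points out along the pointer, z up. Placed anew and a little turned in every run.
- carousel: turning part: plywood platter 256 mm across, top 34 mm above the bench, carrying the red box, four jars (55 mm wide, 46 high, lids blue, yellow, green, grey) and the knob. Turns endlessly either way on a light bearing (0.03 N m) and stays where left. Origin on the axis, 22 mm above the bench; -x points outward through the red box, which starts 0.7 rad or more away from the front, on any side.
- knob: black round fluted knob on the steel post at the carousel's centre, fixed to the carousel: 42 mm diameter, 32 mm high, from 107 to 139 mm above the bench. Nothing else on the carousel stands higher than 95 mm once the cover is seated (the cocked cover's edge: about 98 mm). Origin on the axis at the knob's underside.
- knob_grip (a point): point on the axis in the middle of the knob, 124 mm above the bench, where to grip it.
- cover: loose white flat cover with a red square on top, 62.5 (x) by 48.5 (y) by 5 mm, 50 g. Origin: centre of its underside; z through its top; the -x edge is the outer one. At the start the inner edge lies in the box, the outer one about 14 mm high on the catch (tilt 0.23 rad). To seat it press its top down, about 10 mm outward of its middle and 18 mm or more from the outer edge, with about 5 to 15 N.
- cover_edge (a point): middle of the upper outer edge of the cover (in the cover's frame at x = -31 mm, z = 5 mm).
- box_seat (a point): point in the red box where the cover's origin lies when seated: 80 mm from the axis, 77 mm above the bench; axes as the carousel's. Box: 74 (radial) by 60 by 48 mm, walls 5 mm, rim 82 mm above the bench, flush with the seated cover's top. A spring catch on its outer wall, a steel roller 12 mm thick, 32 mm long, juts 3.5 mm in over the opening (top 93 mm above the bench) and keeps the cover down.
- box_front (a point): point on the carousel, in the middle of the red box's outer side, 127 mm from the axis, at the platter's top.
- front_mark (a point): point on the base's pointer, 127 mm from the axis; straight under box_front when the red box faces the front.
- wax_tin: bystander: tin with red lid, 77 mm wide, 40 mm high; leave alone. Origin: centre of its underside.
- offcut: bystander: beech block 50 x 100 x 50 mm; leave alone. Origin: centre of its underside.
- sanding_block: bystander: brown sanding block 67 x 114 x 35 mm; leave alone. Origin: centre of its underside.
- star_knob: bystander: loose black star knob, 48 mm wide, 30 mm high, lying on the bench; leave alone. Origin: centre of its underside.

How it is judged:
On the way, in this order (a step that is already met when the one before it is completed fails the run):
1. the cover is snapped down level in the red box (angle between cover's own z axis and vertical below 0.06 rad and z of cover in the frame of box_seat between -0.003 and 0.003 m and horizontal distance between cover and box_seat below 0.006 m), for 0.2 s.
2. with the cover still seated, the red box stands over the pointer and the fingers hold the knob (all of step 1 and horizontal distance between box_front and front_mark below 0.018 m and contact force between the fingers and knob above 3 N and distance between the grasp point and knob_grip below 0.03 m), for 0.3 s.
At the end, for the whole second after the job is handed in: the fingers grip the knob (more than 3 N, the tool point within 30 mm of the knob's middle), the red box's front point is within 18 mm (about 8 degrees) of the pointer's mark, the carousel stands still (under 0.05 rad/s), and the cover lies level (within 0.06 rad) in its seat (within 3 mm in height) (all of step 2 and angular speed of carousel below 0.05 rad/s and linear speed of cover below 0.02 m/s); the arm keeps its last pose, push and grip.
It fails at once if a bystander is moved by more than 20 mm (distance of any of wax_tin, offcut, sanding_block, star_knob from where it was at the start of the episode above 0.02 m).
It also fails if it takes over 54 s, if anything falls off the work surface, if the arm or the gripper's body presses on something with over 40 N, if the wrist force passes 120 N, or if a joint passes its speed limit or range.

### The arm

A 7-joint arm with a two-finger parallel gripper is mounted at the origin on a cart in front of the work surface, level with it; the furniture and walls round the work are solid. World frame = base frame: x ahead of the robot, y to its left, z up, the work surface at z = 0. Lengths are in m, angles in rad, forces in N, time in s.
With the tool pointing down it reaches from about 0.425 to 0.875 m from the base axis. Payload 4.7 kg.
Tool frame: the origin (TCP) lies between the finger pads, 19 mm behind the fingertips; this is the grasp point; z points along the fingers, y is the line along which they close (so a half turn about z gives the same grasp; the last joint's range is limited). The gripper opens to 87 mm and grips with 3 to 60 N. Pads are 19 mm wide; open, the fingers measure 117 mm over their backs; the gripper's body (75 mm by 190 mm) begins 51 mm behind the grasp point.
Start: joints at [-1.094, 0.321, -0.07, 1.45, 0.023, 1.371, -0.057], TCP at [0.29, 0.582, 0.241] pointing down, gripper open.
Joint ranges: [-2.86, 2.86], [-0.3, 2.09], [-1.38, 1.24], [0.06, 2.45], [-1.56, 4.7], [0.09, 2.05], [-2.69, 2.69]. Speed limits (rad/s): [2.57, 2.57, 3.14, 3.14, 3.14, 3.14, 3.14].

### API

Orientations are given as a rotation vector (axis times angle).
In Python, from plant import bot gives the robot as it stands.
- The arm moves only by the tool send_path, called after "Emit:" by a JSON object that holds its "method" and its "body". Schema: {"type":"object","properties":{"offsets":{"type":"array","items":{"type":"object","properties":{"x":{"type":"number"},"y":{"type":"number"},"z":{"type":"number"},"wx":{"type":"number"},"wy":{"type":"number"},"wz":{"type":"number"}},"additionalProperties":false},"minItems":1,"maxItems":10},"jaw":{"type":"number"},"clamp_n":{"type":"number"},"only":{"type":"string"},"quiet":{"type":"boolean"},"lines":{"type":"string"}},"required":["offsets"],"additionalProperties":false}. offsets is a list of rows, 1 to 10 of them, each an object with the fields x, y, z (the shift in units of 100 mm), wx, wy, wz (a rotation vector in rad); a field left out counts as zero; each row is the pose to reach, as a shift and turn from the pose commanded when the call began, along the tool's axes at that moment; what a row does not reach only later rows make up. A row lasts 1/12 s, in which the tool goes at most 0.0417 m and 0.125 rad, less where a joint would pass 70% of its speed; a pose out of reach is approached as far as the arm can. jaw is the opening from 0.0 (shut) to 1.0 (fully open), set as the call begins (left out keeps the last). The fingers move at their own pace and stop on an object; clamp_n is the grip in N (left out, the last holds). Time passes only in rows, so rows that do not move let the fingers close. The tool returns the time, the measured TCP pose, the force, the opening and the grip force at its end. only (a regular expression) keeps the lines of the reply that match it, lines (a string "A,B") keeps lines A to B, and quiet returns only ok. Input that does not fit is refused with a message, and nothing moves.
- bot.read_state(): the state, without advancing time (a new reading comes with each control period).
- bot.get_image(name): name is "scene" or "side" or "wrist"; returns a dict with "pixels" (480x640x3 uint8, red, green, blue), "fx", "fy", "cx", "cy" (pixels), "k1" (the pictures are not rectified: a ray, as slopes to the right and down, at radius r is drawn at 1 + k1 r^2 times it, then the intrinsics apply), "R" (3x3) and "t" (3): a world point X has camera coordinates R X + t; the wrist camera has in their place "T_tool_cam" (4x4, takes a point from camera to tool coordinates, whose origin is the TCP and whose axes are the flange's). Camera axes: x right, y down, z forward; pixel columns grow to the right and rows downward; lengths in m; the calibration is good to about 2 mm. A picture is of the moment at which its call begins: read the wrist's pose just before it. There is no depth.
- bot.sign_off(): hands the job in; it is judged then, once.
The state is a dict: "time": time; "joint_positions": joint angles; "joint_velocities": joint speeds; "effort": joint torques, N m; "ee_pos": TCP position; "orientation": TCP orientation; "wrist_force": force on the tool from outside, world axes, zero at the start; "wrist_torque": the same for the moment, N m; "width": opening from 0.0 (shut) to 1.0 (fully open); "gripper_force": force on a finger pad.
Only numpy, scipy, OpenCV 4.12 (cv2) and the standard library are available. Lean on these libraries where they do the work, as an engineer would, in place of code of your own. Each camera call takes 0.05 s, during which the arm holds its last target. There are 200 camera calls.

## Working session

There is one attempt and no reset: what is moved stays moved. The work goes in short steps, Python scripts to look and compute and a tool call to move; the robot and the scene stay as the last step left them, time stands still between calls to the robot, and variables do not carry over. Pictures are saved under pics/ and viewed, at most 10 in all, crops included, and the job is handed in when it is done.

```bash
ls; mkdir -p pics
```

Run:
```python
from plant import bot
import cv2,numpy as np
s=bot.read_state()
print(s)
for n in("scene","side"):
    im=bot.get_image(n); cv2.imwrite(f"pics/{n}0.png",im["pixels"][:,:,::-1])
    print(n,{k:v for k,v in im.items() if k!="pixels"})
w=bot.get_image("wrist");print({k:v for k,v in w.items() if k!="pixels"})
```

```text
pics
plant.py
{'time': 0.0, 'joint_positions': array([-1.09390942,  0.32182381, -0.07009548,  1.45165473,  0.02262974,
        1.37080664, -0.0568464 ]), 'joint_velocities': array([ 0.00018585, -0.00040587, -0.00205821, -0.0003285 ,  0.00016633,
        0.00050937, -0.00039968]), 'effort': array([ 3.14972767e-04, -4.91296828e+01, -4.03628703e-01, -3.12520552e+01,
       -6.39105379e-02,  4.40708525e-02,  1.70129756e-04]), 'ee_pos': array([0.29000569, 0.58114563, 0.24017123]), 'orientation': array([-7.20248822e-01, -3.05758958e+00,  2.95120672e-03]), 'wrist_force': array([ 0.03898035, -0.22682708,  0.76321655]), 'wrist_torque': array([-0.04011577,  0.00792832,  0.00143815]), 'gripper_force': 0.0, 'width': 0.9981284145240626}
scene {'fx': 499.70734432212527, 'fy': 499.70734432212527, 'cx': 324.1311851900193, 'cy': 236.4869971066151, 'k1': -0.12159083215584379, 'R': array([[ 0.74207586, -0.67031538, -0.00084201],
       [-0.45306278, -0.50063876, -0.73762792],
       [ 0.4940218 ,  0.54775736, -0.67520689]]), 't': array
[... 170 characters left out ...]
91559063, 'R': array([[ 0.9126456 , -0.40856946,  0.01220655],
       [-0.13186793, -0.32256472, -0.93731684],
       [ 0.38689644,  0.85382844, -0.34826448]]), 't': array([-0.5047837 ,  0.18083999,  1.61672382])}
{'fx': 349.6960896397357, 'fy': 349.6960896397357, 'cx': 324.50821198917123, 'cy': 237.33479466897467, 'k1': 0.004400018183037112, 'T_tool_cam': array([[ 9.59421147e-05, -9.61664673e-01, -2.74228094e-01,
         7.54977114e-02],
       [ 9.99999828e-01,  2.50981525e-04, -5.30281074e-04,
        -6.94508346e-04],
       [ 5.78778761e-04, -2.74227996e-01,  9.61664532e-01,
        -1.44142054e-01],
       [ 0.00000000e+00,  0.00000000e+00,  0.00000000e+00,
         1.00000000e+00]])}
```
View pics/scene0.png

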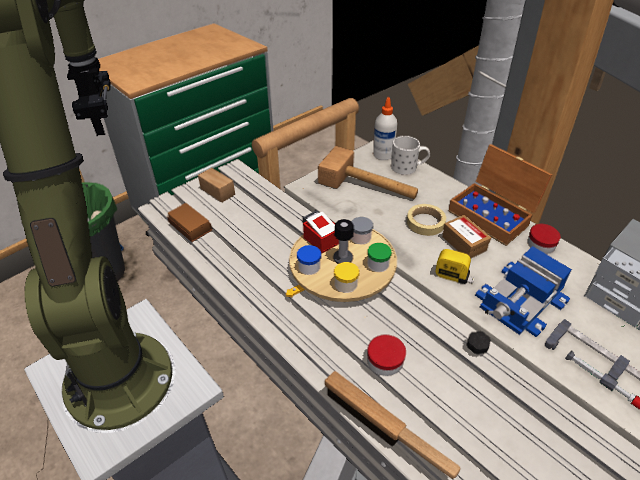

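View pics/side0.png

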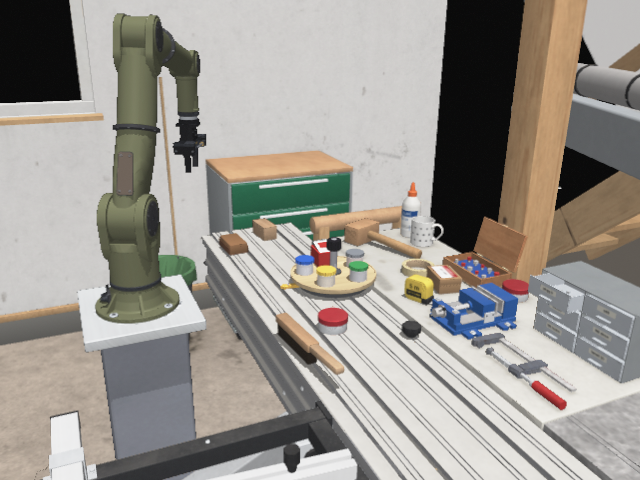

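Scene view: the knob is at about (344,229), the white cover with its red square at (320,223), the pointer at (292,292), and the platter centre near (343,262). Side view: the knob is at (334,243), the pointer at (289,286), and the cover at (321,246).

Create h.py:
```python
from plant import bot
import cv2,numpy as np
from scipy.spatial.transform import Rotation as Ro
def grab(n,save=None):
    s=bot.read_state(); c=bot.get_image(n)
    if n=="wrist":
        T=np.eye(4);T[:3,:3]=Ro.from_rotvec(s["orientation"]).as_matrix();T[:3,3]=s["ee_pos"]
        M=T@c["T_tool_cam"]; c["Rw"],c["o"]=M[:3,:3],M[:3,3]
    else: c["Rw"],c["o"]=c["R"].T,-c["R"].T@c["t"]
    if save: cv2.imwrite(f"pics/{save}.png",c["pixels"][:,:,::-1])
    c["hsv"]=cv2.cvtColor(c["pixels"],cv2.COLOR_RGB2HSV)
    return c
def ray(c,uv):
    K=np.array([[c["fx"],0,c["cx"]],[0,c["fy"],c["cy"]],[0,0,1]])
    p=cv2.undistortPoints(np.array([[uv]],float),K,np.array([c["k1"],0,0,0.]))[0,0]
    return c["Rw"]@np.array([p[0],p[1],1])
def plane(c,uv,z):
    d=ray(c,uv); return c["o"]+d*(z-c["o"][2])/d[2]
def tri(*obs):
    A=np.zeros((3,3));b=np.zeros(3)
    for c,uv in obs:
        d=ray(c,uv);d/=np.linalg.norm(d);P=np.eye(3)-np.outer(d,d);A+=P;b+=P@c["o"]
    X=np.linalg.solve(A,b)
    return X,[np.linalg.norm(np.cross(X-c["o"],ray(c,uv)/np.linalg.norm(ray(c,uv)))) for c,uv in obs]
def blob(c,lo,hi,box,extra=None):
    "blobs by HSV range in box u0,v0,u1,v1: (area, centroid, bbox), big first"
    m=cv2.inRange(c["hsv"],np.array(lo),np.array(hi));k=np.zeros_like(m);u0,v0,u1,v1=box;k[v0:v1,u0:u1]=m[v0:v1,u0:u1]
    n,l,st,ce=cv2.connectedComponentsWithStats(k)
    return sorted([(int(st[i,4]),ce[i].round(1),st[i,:4],l==i) for i in range(1,n) if st[i,4]>8],key=lambda t:-t[0])
```

Run:
```python
from h import *
a=grab("scene");b=grab("side")
ka=blob(a,(0,0,0),(180,255,45),(325,212,362,243));kb=blob(b,(0,0,0),(180,255,45),(320,232,350,256))
print([k[:3] for k in ka],[k[:3] for k in kb])
print("knob",tri((a,ka[0][1]),(b,kb[0][1])))
pa=blob(a,(18,150,120),(32,255,255),(280,280,306,302));pb=blob(b,(14,150,120),(32,255,255),(275,278,300,294))
print([k[:3] for k in pa],[k[:3] for k in pb])
print("ptr",tri((a,pa[0][1]),(b,pb[0][1])),plane(a,pa[0][1],.02))
for nm,c,bx in(("sc",a,(300,205,345,255)),("si",b,(308,236,335,270))):
    img=c["pixels"][bx[1]:bx[3],bx[0]:bx[2]]
    cv2.imwrite(f"pics/z{nm}.png",cv2.resize(img[:,:,::-1],None,fx=10,fy=10,interpolation=cv2.INTER_NEAREST))
for n,uv in(("red tin",(386,350)),("star",(479,341)),("sand",(189,220)),("offc",(216,184))):print(n,plane(a,uv,.035).round(3))
```

```text
[(309, array([343.5, 230.6]), array([334, 220,  20,  21], dtype=int32))] [(116, array([333.5, 245.3]), array([327, 240,  14,  11], dtype=int32))]
knob (array([ 0.55558146, -0.07390514,  0.11806763]), [np.float64(0.0004379345820036622), np.float64(0.0004379345820037233)])
[(115, array([294. , 290.7]), array([286, 285,  18,  12], dtype=int32))] [(32, array([289.4, 286. ]), array([281, 284,  17,   5], dtype=int32))]
ptr (array([ 0.42097189, -0.05602738,  0.00232271]), [np.float64(0.002725580079282109), np.float64(0.002725580079282066)]) [ 0.40858904 -0.06876675  0.02      ]
red tin [ 0.436 -0.325  0.035]
star [ 0.593 -0.44   0.035]
sand [0.352 0.291 0.035]
offc [0.491 0.377 0.035]
```

Run:
```python
from h import *
s=bot.read_state();R=Ro.from_rotvec(s["orientation"]).as_matrix();print(R.round(3))
print("d tool",R.T@(np.array([.50,-.08,.28])-s["ee_pos"]))
a=grab("scene");print(plane(a,(320,223),.085))
```

```text
[[-0.895  0.446 -0.   ]
 [ 0.446  0.895 -0.001]
 [-0.    -0.001 -1.   ]]
d tool [-0.48307209 -0.49813769 -0.03876607]
[0.55828135 0.00994415 0.085     ]
```

View pics/zsc.png

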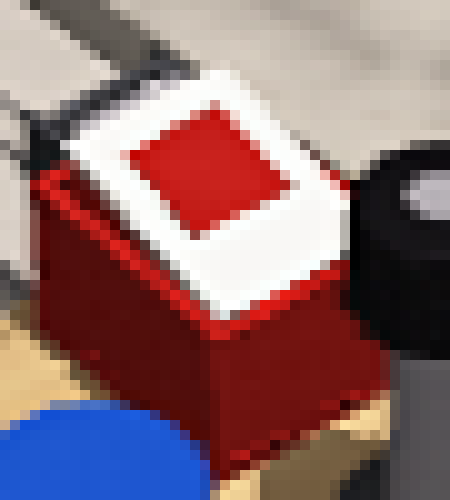

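The close-up shows the cover cocked at its outer (upper-left) edge against the dark roller. The inner edge is at lower right, towards the knob. The box lies on the +y side of the axis and the pointer on −x, so the carousel needs about +90°. Next I'll move the wrist camera over it.

Careful with the scale: shifts go in units of 100 mm. That gives: -0.3 m is -3, -0.27 m is -2.7.

Emit:
{"method": "send_path", "body": {"offsets": [{"x": -0.3,"y": -0.3,"wz": 0.12},{"x": -0.6,"y": -0.6,"z": -0.1,"wz": 0.24},{"x": -0.9,"y": -0.9,"z": -0.2,"wz": 0.36},{"x": -1.2,"y": -1.2,"z": -0.3,"wz": 0.48},{"x": -1.5,"y": -1.5,"z": -0.4,"wz": 0.6},{"x": -1.8,"y": -1.8,"z": -0.5,"wz": 0.72},{"x": -2.1,"y": -2.1,"z": -0.5,"wz": 0.84},{"x": -2.4,"y": -2.4,"z": -0.5,"wz": 0.96},{"x": -2.7,"y": -2.7,"z": -0.5,"wz": 1.08},{"x": -3,"y": -3,"z": -0.5,"wz": 1.1}], "jaw": 0.0, "clamp_n": 10}}

```text
time: 1.13
ee_pos: [0.4208, 0.1898, 0.2917]
orientation: [-2.218, -2.225, -0.002]
wrist_force: [2.3, 0.1, -0.8]
width: 0.326
gripper_force: 0.0
```

Run:
```python
from h import *
s=bot.read_state();R=Ro.from_rotvec(s["orientation"]).as_matrix();print(R.round(3))
print("d tool",R.T@(np.array([.55,-.06,.28])-s["ee_pos"]))
```

```text
[[-0.003  1.     0.001]
 [ 1.     0.003  0.001]
 [ 0.001  0.001 -1.   ]]
d tool [-0.25014475  0.12844505  0.01151131]
```

Emit:
{"method": "send_path", "body": {"offsets": [{"x": -0.3,"y": 0.2},{"x": -0.6,"y": 0.4},{"x": -0.9,"y": 0.6},{"x": -1.2,"y": 0.8},{"x": -1.5,"y": 1},{"x": -1.7,"y": 1.2},{"x": -1.8,"y": 1.3},{"x": -1.8,"y": 1.3},{"x": -1.8,"y": 1.3}]}}

```text
time: 1.88
ee_pos: [0.5519, 0.0124, 0.291]
orientation: [-2.214, -2.228, 0.001]
wrist_force: [-0.2, 0.6, -0.6]
width: 0.005
gripper_force: 0.0
```

```bash
python3 -c "
from h import *
c=grab('wrist','w1');np.save('w1.npy',{k:c[k] for k in c},allow_pickle=True);print(bot.read_state()['ee_pos'])"
```

```text
[0.55153759 0.01357443 0.29102453]
```

View pics/w1.png

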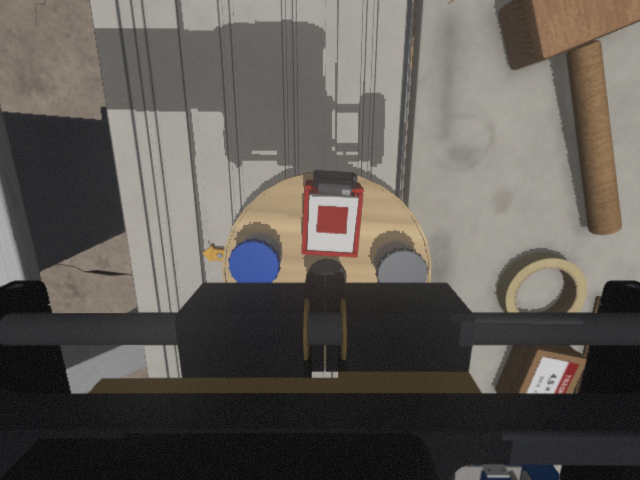

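Wrist view, with image up = +y and right = +x: the cover's red square is at (333,218), the roller at (333,183), and the pointer at (213,253). The knob is half hidden by the hand at (325,272). I'll take a second view from further back.

In the tool's units: -0.09 m is -0.9, -0.08 m is -0.8.

Emit:
{"method": "send_path", "body": {"offsets": [{"x": -0.3},{"x": -0.6},{"x": -0.8},{"x": -0.9},{"x": -0.9},{"x": -0.9}]}}

```text
time: 2.43
ee_pos: [0.5526, -0.0754, 0.2913]
orientation: [-2.21, -2.231, -0.002]
wrist_force: [0.5, 0.9, 0.6]
width: 0.008
gripper_force: 0.0
```

Run:
```python
from h import *
c=grab('wrist','w2')
a=np.load('w1.npy',allow_pickle=True).item()
print(bot.read_state()['ee_pos'])
def redsq(c):
    # square inside the white: red blobs
    m=cv2.inRange(c["hsv"],np.array((0,120,60)),np.array((8,255,255)))|cv2.inRange(c["hsv"],np.array((172,120,60)),np.array((180,255,255)))
    n,l,st,ce=cv2.connectedComponentsWithStats(m)
    return [(st[i].tolist(),ce[i].round(1)) for i in range(1,n) if st[i,4]>60]
w=lambda c:[(k[0],k[1],cv2.boxPoints(cv2.minAreaRect(np.argwhere(k[3])[:,::-1].astype(np.float32))).round(1).tolist()) for k in blob(c,(0,0,200),(180,30,255),(240,60,420,280)) if k[0]>300]
p=lambda c:[k[:3] for k in blob(c,(12,150,150),(32,255,255),(180,60,235,290))]
for x in(a,c):print(redsq(x),'\nW',w(x),'\nP',p(x))
```

```text
[ 0.5527774  -0.07459332  0.29122111]
[([302, 185, 62, 72, 801], array([330.9, 226.1])), ([317, 206, 31, 27, 721], array([331.8, 219.3])), ([556, 362, 23, 32, 214], array([568.8, 374.8]))] 
W [] 
P []
[([300, 92, 66, 82, 864], array([331.4, 137.8])), ([317, 113, 31, 33, 575], array([330.7, 131. ])), ([336, 114, 13, 11, 75], array([343.3, 117.7])), ([578, 300, 15, 13, 133], array([584.7, 306.5])), ([556, 345, 16, 17, 149], array([563.1, 353.4]))] 
W [] 
P []
```

View pics/w2.png

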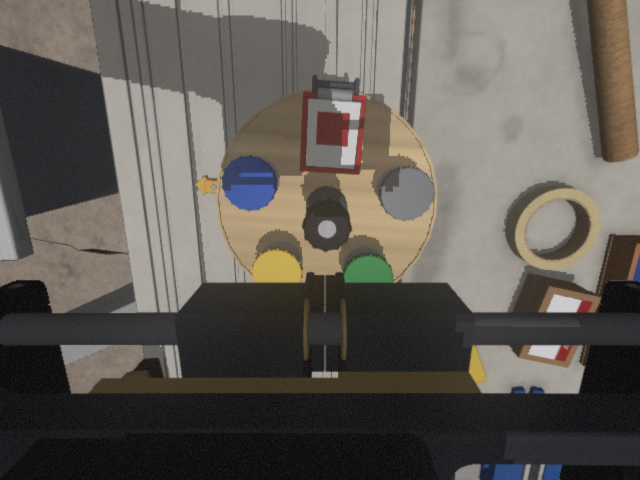

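Second view: the knob's steel screw is at (327,229), the box's rim spans (301..366, 92..173), the cover's square is at (333,130), the pointer is at (208,185), and the platter spans u 219..436.

Create m.py:
```python
from h import *
from scipy.optimize import least_squares
c=grab('wrist');a=np.load('w1.npy',allow_pickle=True).item();s1=grab('scene');s2=grab('side')
def redmask(c,box):
    m=cv2.inRange(c["hsv"],np.array((0,120,50)),np.array((8,255,255)))|cv2.inRange(c["hsv"],np.array((172,120,50)),np.array((180,255,255)))
    k=np.zeros_like(m);u0,v0,u1,v1=box;k[v0:v1,u0:u1]=m[v0:v1,u0:u1];return k
def platter(c,box):
    k=np.zeros(c["hsv"].shape[:2],np.uint8);u0,v0,u1,v1=box
    k[v0:v1,u0:u1]=cv2.inRange(c["hsv"],np.array((10,60,60)),np.array((28,255,255)))[v0:v1,u0:u1]
    cn=max(cv2.findContours(cv2.morphologyEx(k,cv2.MORPH_OPEN,np.ones((5,5))),0,1)[0],key=cv2.contourArea)[:,0]
    P=np.array([plane(c,p,.034)[:2] for p in cn if v0+2<p[1]<v1-3])
    P=P[np.abs(np.linalg.norm(P-[.556,-.074],axis=1)-.128)<.012]
    f=least_squares(lambda q:np.linalg.norm(P-q[:2],axis=1)-q[2],[.556,-.074,.128],loss='soft_l1',f_scale=.001)
    return f.x,len(P)
print("platter w2",platter(c,(216,60,440,275)),"w1",platter(a,(222,150,436,280)))
kn=[k[:3] for k in blob(c,(0,0,100),(180,40,255),(316,217,338,242))];print("screw",kn[:1])
ss=[k[:3] for k in blob(s1,(0,0,120),(180,60,255),(335,220,352,232))];print(ss[:2])
print("knob black w2",[k[:3] for k in blob(c,(0,0,0),(180,255,60),(300,200,352,252))][:2])
print("knobtop tri w2+scene", tri((c,kn[0][1]),(s1,ss[0][1])))
print("square",tri((a,(332.5,219.5)),(c,(333,129.5))))
for x,b in((a,(295,180,370,262)),(c,(295,88,370,180))):
    pts=np.argwhere(redmask(x,b))[:,::-1]
    h=cv2.boxPoints(cv2.minAreaRect(pts.astype(np.float32)))
    W=np.array([plane(x,p,.082) for p in h])[:,:2];e=W-np.roll(W,1,0)
    print("rim centre",W.mean(0).round(4),"sides",np.linalg.norm(e,axis=1).round(4),"ang",np.degrees(np.arctan2(e[:,1],e[:,0])).round(1))
for x,b in((a,(198,240,228,268)),(c,(190,172,222,198))):
    k=blob(x,(8,120,110),(32,255,255),b);print([t[:3] for t in k][:3],[plane(x,t[1],.02).round(4) for t in k[:2]])
```

```bash
python3 m.py
```

```text
platter w2 (array([ 0.55391638, -0.0778751 ,  0.12724276]), 411) w1 (array([ 0.54849254, -0.07143863,  0.11974404]), 188)
screw [(268, array([326.5, 229.6]), array([318, 221,  18,  18], dtype=int32))]
[(29, array([343.6, 224. ]), array([340, 222,   8,   5], dtype=int32))]
knob black w2 [(517, array([326.6, 209.4]), array([307, 200,  41,  19], dtype=int32)), (16, array([304.4, 223.8]), array([303, 220,   4,  10], dtype=int32))]
knobtop tri w2+scene (array([ 0.55325363, -0.07639415,  0.14064848]), [np.float64(0.0007199461781106796), np.float64(0.0007199461781107008)])
square (array([0.55909751, 0.007611  , 0.09142545]), [np.float64(1.566649635328455e-05), np.float64(1.5666496353520814e-05)])
rim centre [0.5586 0.0029] sides [0.0626 0.0736 0.0592 0.0738] ang [176.9  86.2  -2.9 -91.2]
rim centre [0.5582 0.003 ] sides [0.0623 0.0733 0.0587 0.0735] ang [176.3  85.   -3.5 -92.2]
[(175, array([212.7, 253.4]), array([203, 246,  21,  15], dtype=int32))] [array([ 0.4115, -0.0534,  0.02  ])]
[(193, array([205.5, 185.4]), array([196, 178,  21,  16], dtype=int32))] [array([ 0.4108, -0.0558,  0.02  ])]
```

All checks agree:
- Axis at (0.553,−0.077), and knob top at 0.140 against 0.139 given.
- Rim 74×60, centred 80 mm from the axis at 86.4°.
- Pointer at about 171°.

Next, move above the press point at 88 mm radius, (0.559,0.011).

Emit:
{"method": "send_path", "body": {"offsets": [{"x": 0.3,"y": 0.02,"z": 0.2,"wz": 0.03},{"x": 0.6,"y": 0.04,"z": 0.5,"wz": 0.063},{"x": 0.8,"y": 0.06,"z": 0.8,"wz": 0.063},{"x": 0.86,"y": 0.06,"z": 1.1,"wz": 0.063},{"x": 0.86,"y": 0.06,"z": 1.4,"wz": 0.063},{"x": 0.86,"y": 0.06,"z": 1.5,"wz": 0.063},{"x": 0.86,"y": 0.06,"z": 1.5,"wz": 0.063},{"x": 0.86,"y": 0.06,"z": 1.5,"wz": 0.063},{"x": 0.86,"y": 0.06,"z": 1.5,"wz": 0.063}]}}

```text
time: 3.38
ee_pos: [0.5595, 0.0086, 0.1434]
orientation: [2.281, 2.158, 0.004]
wrist_force: [0.7, 0.8, 1.1]
width: 0.005
gripper_force: 0.0
```

In the tool's units: 0.003 m is 0.03, 0.036 m is 0.36.

Emit:
{"method": "send_path", "body": {"offsets": [{"x": 0.03,"z": 0.08},{"x": 0.03,"z": 0.16},{"x": 0.03,"z": 0.24},{"x": 0.03,"z": 0.3},{"x": 0.03,"z": 0.34},{"x": 0.03,"z": 0.36},{"x": 0.03,"z": 0.36}]}}

```text
time: 3.97
ee_pos: [0.5578, 0.0117, 0.1046]
orientation: [-2.281, -2.159, 0.002]
wrist_force: [-0.9, -0.7, 0.5]
width: 0.007
gripper_force: 0.0
```

Emit:
{"method": "send_path", "body": {"offsets": [{"z": 0.02},{"z": 0.03},{"z": 0.04},{"z": 0.04}]}}

```text
time: 4.3
ee_pos: [0.5583, 0.0117, 0.1013]
orientation: [2.282, 2.159, 0.0]
wrist_force: [-0.1, 0.6, -0.0]
width: 0.005
gripper_force: 0.0
```

Emit:
{"method": "send_path", "body": {"offsets": [{"z": 0.01},{"z": 0.02},{"z": 0.02}]}}

```text
time: 4.55
ee_pos: [0.5599, 0.0117, 0.1011]
orientation: [2.28, 2.158, 0.005]
wrist_force: [0.3, -0.7, 6.6]
width: 0.004
gripper_force: 3.7
```

In the tool's units: 0.002 m is 0.02, 0.001 m is 0.01.

Emit:
{"method": "send_path", "body": {"offsets": [{"z": 0.01},{"z": 0.02},{"z": 0.02},{"z": 0.02}]}}

```text
time: 4.88
ee_pos: [0.5616, 0.0116, 0.1011]
orientation: [2.279, 2.156, 0.01]
wrist_force: [-0.4, -0.0, 15.0]
width: 0.008
gripper_force: 7.4
```

Emit:
{"method": "send_path", "body": {"offsets": [{"z": -0.2},{"z": -0.5},{"z": -0.8},{"x": -0.3,"z": -1.1},{"x": -0.6,"z": -1.3},{"x": -0.9,"z": -1.5},{"x": -1,"z": -1.6},{"x": -1,"z": -1.6},{"x": -1,"z": -1.6}]}}

```text
time: 5.63
ee_pos: [0.5528, -0.0876, 0.2572]
orientation: [-2.282, -2.158, -0.002]
wrist_force: [0.1, 0.7, -1.2]
width: 0.003
gripper_force: 0.0
```

Run:
```python
from h import *
c=grab('wrist');s=grab('side');print(bot.read_state()['ee_pos'])
x=grab('scene')
A=cv2.resize(c["pixels"][40:200,270:400],(390,480),interpolation=cv2.INTER_CUBIC)
B=cv2.resize(x["pixels"][200:260,295:350],(400,480),interpolation=cv2.INTER_NEAREST)
cv2.imwrite("pics/after.png",np.hstack([A,B])[:,:,::-1])
```

```text
[ 0.55232592 -0.08551702  0.25568546]
```

View pics/after.png

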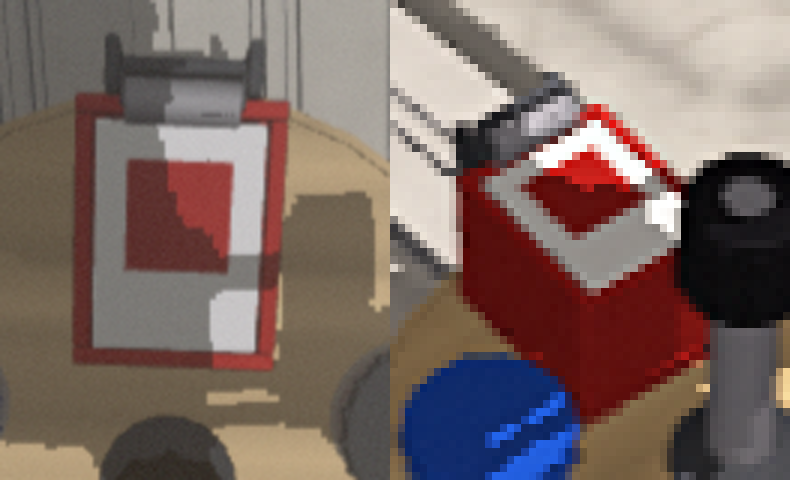

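The cover is level and flush inside the rim, with the roller over its outer edge at (185,90) of the left crop. Now the exact angles and the joint margin for the turn.

Create ang.py:
```python
from h import *
import sys
b=list(map(int,sys.argv[1:5]));pb=list(map(int,sys.argv[5:9]))
c=grab('wrist');s=bot.read_state();ax=np.array([.5534,-.0768])
k=np.zeros((480,640),np.uint8);u0,v0,u1,v1=b
k[v0:v1,u0:u1]=(cv2.inRange(c["hsv"],np.array((0,120,40)),np.array((8,255,255)))|cv2.inRange(c["hsv"],np.array((172,120,40)),np.array((180,255,255))))[v0:v1,u0:u1]
h=cv2.boxPoints(cv2.minAreaRect(np.argwhere(k)[:,::-1].astype(np.float32)))
W=np.array([plane(c,p,.082) for p in h])[:,:2];d=W.mean(0)-ax;e=W-np.roll(W,1,0)
print("box r,ang",np.linalg.norm(d),np.degrees(np.arctan2(d[1],d[0])),"sides",np.linalg.norm(e,axis=1).round(4),np.degrees(np.arctan2(e[:,1],e[:,0])).round(1))
for t in blob(c,(8,120,90),(32,255,255),pb)[:2]:
    for z in(.006,.02):
        q=plane(c,t[1],z)[:2]-ax;print("ptr",t[0],t[1],z,np.linalg.norm(q),np.degrees(np.arctan2(q[1],q[0])))
R=Ro.from_rotvec(s["orientation"]).as_matrix()
print("q",s["joint_positions"].round(2),"d tool to grip",R.T@(np.array([*ax,.122])-s["ee_pos"]))
```

```bash
python3 ang.py 290 60 375 170 165 120 215 230
```

```text
box r,ang 0.07991349136636762 84.7081241511985 sides [0.0625 0.0734 0.0585 0.0736] [173.8  82.2  -6.1 -94.6]
ptr 233 [194.3 187.5] 0.006 0.14913898286096616 172.51824536113693
ptr 233 [194.3 187.5] 0.02 0.1440691450143067 171.59077411945208
q [-0.44  0.13  0.6   1.68 -0.07  1.36  0.12] d tool to grip [0.00890142 0.00102916 0.1336196 ]
```

Emit:
{"method": "send_path", "body": {"offsets": [{"x": 0.04},{"x": 0.09,"y": 0.01},{"x": 0.09,"y": 0.01},{"x": 0.09,"y": 0.01},{"x": 0.09,"y": 0.01,"z": 0.1},{"x": 0.09,"y": 0.01,"z": 0.3},{"x": 0.09,"y": 0.01,"z": 0.5},{"x": 0.09,"y": 0.01,"z": 0.5}], "jaw": 1.0, "clamp_n": 20}}

```text
time: 6.5
ee_pos: [0.5515, -0.0789, 0.2029]
orientation: [-2.279, -2.156, 0.008]
wrist_force: [-0.7, 0.6, 0.6]
width: 0.526
gripper_force: 0.0
```

In the tool's units: 0.08 m is 0.8, 0.06 m is 0.6.

Emit:
{"method": "send_path", "body": {"offsets": [{"x": 0.02,"y": 0.02},{"x": 0.02,"y": 0.02},{"x": 0.02,"y": 0.02},{"x": 0.02,"y": 0.02},{"x": 0.02,"y": 0.02,"z": 0.2},{"x": 0.02,"y": 0.02,"z": 0.4},{"x": 0.02,"y": 0.02,"z": 0.6},{"x": 0.02,"y": 0.02,"z": 0.8},{"x": 0.02,"y": 0.02,"z": 0.8},{"x": 0.02,"y": 0.02,"z": 0.8}]}}

```text
time: 7.33
ee_pos: [0.556, -0.0772, 0.1273]
orientation: [-2.281, -2.159, 0.001]
wrist_force: [-0.1, -0.1, 0.5]
width: 0.997
gripper_force: 0.0
```

Emit:
{"method": "send_path", "body": {"offsets": [{},{},{},{},{},{},{},{},{},{}], "jaw": 0.0, "clamp_n": 20}}

```text
time: 8.17
ee_pos: [0.5546, -0.0771, 0.1271]
orientation: [-2.279, -2.157, 0.004]
wrist_force: [-5.6, 0.7, 4.1]
width: 0.477
gripper_force: 20.0
```

Gripped: the opening is 41.5 mm, matching the 42 mm knob. Now turn it.

Emit:
{"method": "send_path", "body": {"offsets": [{"wz": -0.04},{"wz": -0.12},{"wz": -0.22},{"wz": -0.32},{"wz": -0.42},{"wz": -0.52},{"wz": -0.6},{"wz": -0.66},{"wz": -0.7},{"wz": -0.7}]}}

```text
time: 9.0
ee_pos: [0.555, -0.077, 0.1271]
orientation: [-1.4, -2.809, 0.001]
wrist_force: [-4.2, 2.4, 3.9]
width: 0.479
gripper_force: 20.0
```

Emit:
{"method": "send_path", "body": {"offsets": [{"wz": -0.04},{"wz": -0.12},{"wz": -0.22},{"wz": -0.32},{"wz": -0.42},{"wz": -0.52},{"wz": -0.62},{"wz": -0.72},{"wz": -0.79},{"wz": -0.83}]}}

```text
time: 9.83
ee_pos: [0.5554, -0.0764, 0.1271]
orientation: [-0.146, -3.136, -0.001]
wrist_force: [-3.7, 1.8, 3.0]
width: 0.475
gripper_force: 20.0
```

Emit:
{"method": "send_path", "body": {"offsets": [{},{},{}]}}

```text
time: 10.08
ee_pos: [0.5554, -0.0764, 0.1271]
orientation: [-0.152, -3.136, -0.001]
wrist_force: [-4.9, 3.1, 4.0]
width: 0.481
gripper_force: 20.0
```

Run:
```python
from h import *
c=grab('wrist');x=grab('scene')
A=cv2.resize(c["pixels"],(533,400));B=cv2.resize(x["pixels"][210:310,275:340],(260,400),interpolation=cv2.INTER_NEAREST)
cv2.imwrite("pics/turned.png",np.hstack([A,B])[:,:,::-1])
```

```text
(no output)
```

View pics/turned.png

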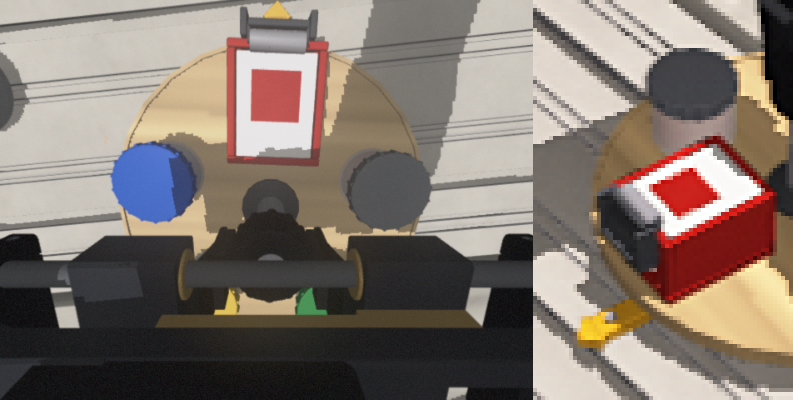

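The box now stands in front of the pointer's tip, which shows just beyond the roller at (277,10), slightly right of the box's mid-line. The cover is still flush. Checking the residual angle.

```bash
python3 ang.py 265 40 400 205 300 0 360 22
```

Run:
```python
from h import *
x=grab('scene');ax=np.array([.5534,-.0768])
for t in blob(x,(14,150,110),(32,255,255),(270,270,306,302))[:2]:
    for z in (.006,.02):
        q=plane(x,t[1],z)[:2]-ax;print(t[0],t[1],z,np.linalg.norm(q),np.degrees(np.arctan2(q[1],q[0])))
```

```text
box r,ang 0.07974145358302331 172.2837833615125 sides [0.0656 0.073  0.0587 0.0732] [-97.7 169.8  82.5  -4.8]
ptr 386 [332.2  14. ] 0.006 0.15343868614182232 172.52750013656376
ptr 386 [332.2  14. ] 0.02 0.14921776540525544 172.57838237586415
q [-0.26  0.23  0.39  1.83 -0.1   1.11  1.64] d tool to grip [ 0.00191519 -0.00060351  0.00511106]
119 [294.2 290.6] 0.006 0.13802054108774606 172.5670527610742
119 [294.2 290.6] 0.02 0.14450190361427417 176.8415343931627
```

The box is at 172.3° and the pointer at 172.5°, so they are aligned. I'll hold for a moment and hand in.

Emit:
{"method": "send_path", "body": {"offsets": [{},{},{},{},{},{}]}}

```text
time: 10.78
ee_pos: [0.5554, -0.0764, 0.1271]
orientation: [-0.152, -3.136, -0.001]
wrist_force: [-5.1, 3.3, 3.0]
width: 0.478
gripper_force: 20.0
```

```bash
python3 -c "
from plant import bot
print(bot.sign_off())"
```

```text
the job is handed in; nothing more can be done
None
```

The job is handed in at about 10.8 s: the cover is snapped in flush, the red box is within about 1° of the pointer, and the fingers hold the knob at 20 N; the sign-off returned no verdict.

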